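# Make up two sampling kits at the lab bench

## Robot

A 7-joint arm with a two-finger parallel gripper is mounted at the origin on the work surface. World frame = base frame: x ahead of the robot, y to its left, z up, the work surface at z = 0. Lengths are in m, angles in rad, forces in N, time in s.
With the tool pointing down it reaches from about 0.4 to 0.85 m from the base axis. Payload 10.4 kg.
Tool frame: the origin (TCP) lies on the centre line of the jaws, within the pads' length; the fingertips stand 11 mm ahead of it and the grasp point (between the pads) lies 8 mm behind it; z points along the fingers, y is the line along which they close (so a half turn about z gives the same grasp; the last joint's range is limited). The gripper opens to 87 mm and grips with 3 to 60 N. Pads are 19 mm wide; open, the fingers measure 117 mm over their backs; the gripper's body (75 mm by 190 mm) begins 51 mm behind the grasp point.
Start: joints at [1.178, 0.332, -0.065, 1.46, 0.022, 1.35, -0.088], TCP at [0.226, -0.583, 0.213] pointing down, gripper open.
Joint ranges: [-2.6, 2.6], [-0.5, 2.12], [-1.47, 1.34], [0.16, 2.42], [-1.27, 4.41], [0.06, 2.06], [-2.6, 2.6]. Speed limits (rad/s): [2.22, 2.22, 2.79, 2.79, 3.14, 3.14, 3.14].

## Interface

Orientations are given as a unit quaternion [x, y, z, w].
In Python, from bench import r gives the robot as it stands.
- The arm moves only by the shell command python3 -m pendant 'ROWS' [OPENING] [FORCE]. ROWS is JSON, a list of rows, each a list of 4 numbers: the shift along the tool's x, y, z in m, then the turn about the tool's z in rad. A call has 1 to 8 rows; each row shifts and turns the commanded pose from where the row before left it, along the tool's axes as they then stand; what a row does not reach is not made up. A row lasts 1/12 s, in which the tool goes at most 41.7 mm and 7.16 degrees, less where a joint would pass 70% of its speed; a pose out of reach is approached as far as the arm can. A call with a gripper value outside its range is refused whole. OPENING is the opening, from 0 (shut) to 1 (fully open), set as the call begins (- or left out, the last holds). The fingers move at their own pace and stop on an object; FORCE is the grip in N (left out, the last holds). Time passes only in rows, so rows that do not move let the fingers close. It gives the time, the measured TCP pose, the force, the opening and the grip force at its end, in the units of the state.
- r.read_state(): the state, without advancing time (a new reading comes with each control period).
- r.camera(name): name is "side" or "top"; returns a dict with "img" (480x640x3 uint8, red, green, blue), "camera_matrix" (3x3 intrinsics, pixels), "xyz" and "attitude" of the camera in the world. Camera axes: x right, y down, z forward; pixel columns grow to the right and rows downward; lengths in m; the calibration is good to about 2 mm. A picture is of the moment at which its call begins. There is no depth.
- r.close_job(): hands the job in; it is judged then, once.
Trained networks look in the newest picture that a camera, given by its name, has taken for a name from the list of things; names that differ only in an ending like _2 or _b are one class to them, and where a whole thing is asked for, a point or a joint stands for the part that bears it (a point fixed in the world has none). Each returns a list of dicts, best first, with "score" (0 to 1); they miss things now and then, are a little off and sometimes report something else, mostly with a low value. They report only what shows in the picture. A call takes as long as a camera call. They do not tell look-alikes from the thing itself.
- r.outline_of(thing, camera): "mask" (480x640 bool, what is visible of it) and "bbox" ([centre column, centre row, width, height] in pixels, round what is visible of it).
The state is a dict: "time": time; "joint_positions": joint angles; "joint_vel": joint speeds; "joint_torque": joint torques, N m; "ee_pos": TCP position; "eef_rot": TCP orientation; "ft_force": force on the tool from outside, world axes, zero at the start; "torque": the same for the moment, N m; "width": finger opening in m; "grip_force": force on a finger pad.
Only numpy, scipy, OpenCV 4.12 (cv2) and the standard library are available. Lean on these libraries where they do the work, as an engineer would, in place of code of your own. Each camera call takes 0.05 s, during which the arm holds its last target. There are 200 camera calls.

## Task

Make up the two sampling kits from the row of stock. In the two-bay tray stand the wide pot in the bay next to the pull tab and the short round bottle in the other bay; in the three-bay tray stand the tip box in the bay next to the pull tab, the tall square bottle in the middle bay and the slim tube in the bay farthest from the tab. Everything stands upright in the middle of its bay, and the foam tube rack and the stack of dishes stay where they are.

Things in the scene. Friction and masses are not known exactly. Their poses are not given: they have to be found in the camera images.
- pot_mid (a point): centre (half-way up, 28 mm above its underside) of the wide specimen pot: a squat upright cylinder 58 mm in diameter and 56 mm tall, frosted with a flat white lid as wide as the pot, about 70 g; z is its axis; one of seven things standing in a loose row across the front of the bench, nearest the robot; the order is different every time
- short_bottle_mid (a point): centre (half-way up, 32 mm above its underside) of the short round bottle: off-white plastic, a cylindrical body 42 mm in diameter and 40 mm tall with a narrower white cap (28 mm) on it, 64 mm tall in all, about 70 g; z is its axis; in the same row
- tip_box_mid (a point): centre (half-way up, 27 mm above its underside) of the tip box: a closed upright rectangular box 44 mm (its x) by 60 mm (its y) by 54 mm tall, frosted with a white lid half, about 80 g; gripped across its 44 mm; in the same row, turned by up to 0.5 rad
- tall_bottle_mid (a point): centre (half-way up, 50 mm above its underside) of the tall square bottle: off-white plastic, a square body 42 mm (its x) by 42 mm (its y) and 76 mm tall with a narrower white cap (28 mm) on it, 100 mm tall in all, about 110 g; in the same row, turned by up to 0.5 rad
- slim_tube_mid (a point): centre (half-way up, 46 mm above its underside) of the slim tube: an upright off-white cylinder 30 mm in diameter and 92 mm tall, its white cap as wide as the tube, flat foot, about 60 g; z is its axis; in the same row
- tray2: the two-bay kit tray: white, low, 180 mm long (its y) by 92 mm wide (its x), fixed to the bench behind the row. Origin: centre of its underside, on the bench; +y points to the end with the pull tab (a 40 mm wide tongue that sticks out 23 mm, with a grey bar on it). Two square bays, each 84 mm by 84 mm inside, centres at y = +44 mm (next to the tab) and y = -44 mm, x = 0; bay floor 4 mm above the bench, rim and dividing wall 10 mm above the bench, 4 mm thick
- tray3: the three-bay kit tray: white, low, 268 mm long (its y) by 92 mm wide (its x), fixed to the bench behind the row. Origin: centre of its underside, on the bench; +y points to the end with the pull tab (as on the other tray). Three square bays, each 84 mm by 84 mm inside, centres at y = +88 mm (next to the tab), 0 (middle) and -88 mm (farthest from the tab), x = 0; bay floor 4 mm above the bench, rim and dividing walls 10 mm above the bench, 4 mm thick
- foam_rack_mid (a point): centre (half-way up) of the foam tube rack: a pale green foam block 56 mm by 56 mm by 34 mm with four little capped tubes in its top, 47 mm tall in all, loose; a bystander in the same row, not to be moved
- dish_stack_mid (a point): centre (half-way up) of a stack of three flat round dishes, greyish, 72 mm in diameter and 39 mm tall in all, one loose piece; a bystander in the same row, not to be moved
There are look-alikes about, which are no part of the job. Leave any orange or red look-alike of the part that bears tall_bottle_mid alone.

How it is judged:
By the outcome, as a careful person would: the job done as asked, in the order asked, and still so for the second after the job is handed in, with the robot touching nothing.
It also fails if it takes over 128 s, if anything falls off the work surface, if the arm or the gripper's body presses on something with over 40 N, if the wrist force passes 120 N, or if a joint passes its speed limit or range.

## Working session

There is one attempt and no reset: what is moved stays moved. The work goes in short steps, Python scripts to look and compute and a shell command to move; the robot and the scene stay as the last step left them, time stands still between calls to the robot, and variables do not carry over. Pictures are saved under pics/ and viewed, at most 14 in all, crops included, and the job is handed in when it is done.

```bash
ls; mkdir -p pics
python3 - <<'E'
from bench import r
import cv2,numpy as np
for n in("top","side"):
    c=r.camera(n); cv2.imwrite(f"pics/{n}0.png",c["img"][:,:,::-1])
    print(n,c["camera_matrix"],c["xyz"],c["attitude"])
    for t in["pot_mid","short_bottle_mid","tip_box_mid","tall_bottle_mid","slim_tube_mid","tray2","tray3","foam_rack_mid","dish_stack_mid"]:
        print(t,[(np.round(o["bbox"]).tolist(),round(o["score"],2)) for o in r.outline_of(t,n)])
s=r.read_state();print(s)
E
```

```text
pics
top [[545.78949266   0.         317.94587883]
 [  0.         545.78949266 235.12377476]
 [  0.           0.           1.        ]] [ 0.25945666 -0.00338967  1.16890258] [ 0.74007347 -0.66385379  0.0735827  -0.07858115]
pot_mid [([500.0, 280.0, 32.0, 31.0], 0.81)]
short_bottle_mid [([442.0, 279.0, 22.0, 23.0], 0.69)]
tip_box_mid [([148.0, 253.0, 35.0, 25.0], 0.65), ([497.0, 280.0, 35.0, 30.0], 0.29)]
tall_bottle_mid [([386.0, 323.0, 33.0, 33.0], 0.8), ([336.0, 309.0, 26.0, 27.0], 0.64), ([318.0, 262.0, 26.0, 30.0], 0.57)]
slim_tube_mid [([384.0, 276.0, 17.0, 20.0], 0.51)]
tray2 [([412.0, 200.0, 130.0, 52.0], 0.95), ([206.0, 250.0, 34.0, 40.0], 0.7), ([386.0, 274.0, 20.0, 20.0], 0.69), ([242.0, 189.0, 100.0, 53.0], 0.58)]
tray3 [([412.0, 200.0, 130.0, 52.0], 0.95), ([206.0, 250.0, 34.0, 40.0], 0.7), ([386.0, 274.0, 20.0, 20.0], 0.69), ([242.0, 189.0, 100.0, 53.0], 0.58)]
foam_rack_mid [([265.0, 261.0, 28.0, 25.0], 0.81)]
dish_stack_mid [([208.0, 249.0, 34.0, 41.0], 0.64)]
side [[441.0129377    0.         328.96809771]
 [  0.         441.0129377  242.11216427]
 [  0.           0.  
[... 768 characters left out ...]
': 1.0, 'joint_positions': array([ 1.17843765,  0.33220988, -0.06469504,  1.46012236,  0.02161092,
        1.34990442, -0.0884937 ]), 'joint_vel': array([0.00051443, 0.00113678, 0.00099072, 0.00025079, 0.00136781,
       0.00043561, 0.00010256]), 'joint_torque': array([-4.85362616e-04, -6.23041606e+01,  2.37408589e-02, -3.90115321e+01,
       -6.12554234e-02,  3.17162415e-02,  2.48068778e-05]), 'ee_pos': array([ 0.22588295, -0.58276489,  0.21335865]), 'eef_rot': array([9.82957730e-01, 1.83831718e-01, 6.90378213e-06, 2.45575860e-05]), 'ft_force': array([0.00447163, 0.04773385, 0.5409509 ]), 'torque': array([0.00023033, 0.00297797, 0.05183529]), 'grip_force': 0.0, 'width': 0.08723264759018004}
```

Run:
```python
import cv2
a=cv2.imread("pics/top0.png")[140:380,100:560]; cv2.imwrite("pics/t1.png",cv2.resize(a,None,fx=1.7,fy=1.7,interpolation=cv2.INTER_CUBIC))
```

```text
(no output)
```

View pics/t1.png

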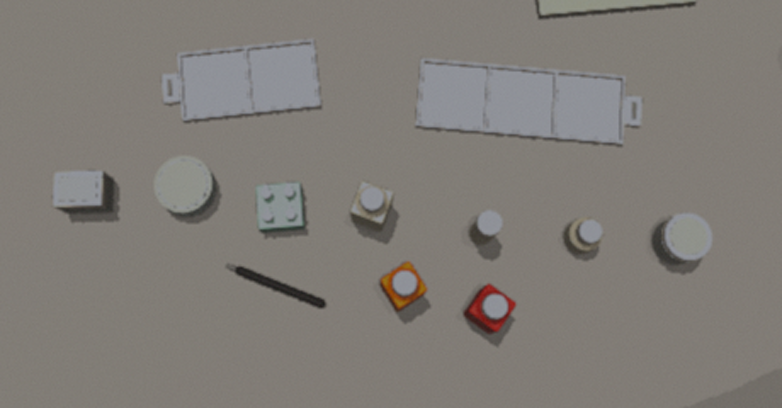

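View pics/side0.png

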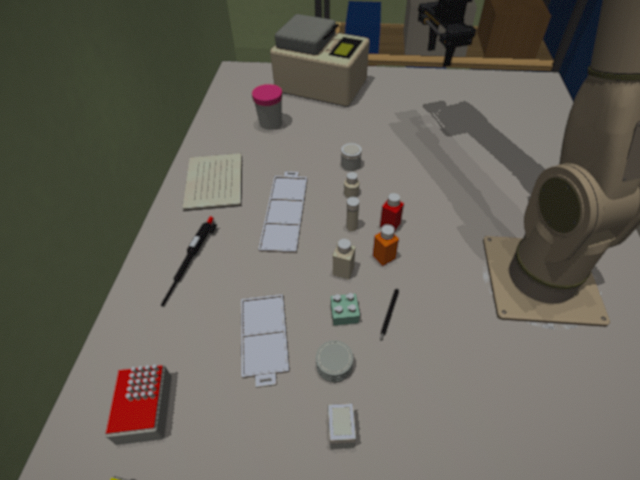

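The tip box is at (148,253) in the top view, with the dishes at (208,249) and the foam rack at (265,261). The row continues with the white tall bottle (318,262), slim tube (386,274), short bottle (442,279) and pot (500,280). The look-alikes are the orange bottle (336,309) and the red one (388,322), both excluded. The two-bay tray is at left with its tab left, and the three-bay tray is at right with its tab right.

Next I fit models to the masks.

```bash
cat > h.py <<'E'
from bench import r
import numpy as np,cv2
from scipy.spatial.transform import Rotation as R
from scipy.optimize import minimize
def box(a,b,z0,z1,cy=0): return np.array([[i*a/2,cy+j*b/2,z] for i in(-1,1) for j in(-1,1) for z in(z0,z1)])
def cyl(d,z0,z1):
    t=np.linspace(0,2*np.pi,32,endpoint=False); return np.array([[d/2*np.cos(k),d/2*np.sin(k),z] for k in t for z in(z0,z1)])
M={"pot_mid":[cyl(.058,0,.056)],"short_bottle_mid":[cyl(.042,0,.04),cyl(.028,.03,.064)],"tip_box_mid":[box(.044,.06,0,.054)],
"tall_bottle_mid":[box(.042,.042,0,.076),cyl(.028,.07,.1)],"slim_tube_mid":[cyl(.03,0,.092)],
"tray2":[box(.092,.18,0,.01),box(.04,.023,0,.006,.1015)],"tray3":[box(.092,.268,0,.01),box(.04,.023,0,.006,.1455)],
"foam_rack_mid":[box(.056,.056,0,.034)],"dish_stack_mid":[cyl(.072,0,.039)]}
S=4
def proj(c,P):
    q=R.from_quat(c["attitude"]).inv().apply(P-c["xyz"]); return (q@c["camera_matrix"].T)[:,:2]/q[:,2:]
def unproj(c,uv,z):
    d=R.from_quat(c["attitude"]).apply(np.linalg.inv(c["camera_matrix"])@[uv[0],uv[1],1]); k=(z-c["xyz"][2])/d[2]; return c["xyz"]+k*d
def render(c,n,p,x0,y0,w,h,zb=0):
    im=np.zeros((h*S,w*S),np.uint8)
    for P in M[n]:
        W=R.from_euler("z",p[2]).apply(P)+[p[0],p[1],zb]
        u=(proj(c,W)-[x0,y0]+.5)*S
        cv2.fillConvexPoly(im,cv2.convexHull(np.round(u*16).astype(np.int32)),255,shift=4)
    return cv2.resize(im,(w,h),interpolation=cv2.INTER_AREA)/255.
def fit(n,obs,p0,zb=0):
    "obs: list of (cam,mask)"
    def cost(p,per=False):
        e=[]
        for c,m in obs:
            ys,xs=np.nonzero(m); x0,y0=max(xs.min()-15,0),max(ys.min()-15,0); s=m[y0:ys.max()+16,x0:xs.max()+16].astype(float)
            q=render(c,n,p,x0,y0,s.shape[1],s.shape[0],zb); e.append(np.minimum(q,s).sum()/np.maximum(q,s).sum())
        return e if per else -sum(e)
    b=None
    yaws=[p0[2]] if len(p0)==3 else [0]
    for y in yaws:
      for dy in(-.3,0,.3):
        f=minimize(cost,[p0[0],p0[1],y+dy],method="Nelder-Mead",options=dict(initial_simplex=[[p0[0],p0[1],y+dy],[p0[0]+.01,p0[1],y+dy],[p0[0],p0[1]+.01,y+dy],[p0[0],p0[1],y+dy+.2]],xatol=1e-4,fatol=1e-4))
        if b is None or f.fun<b.fun:b=f
    return b.x,cost(b.x,True)
E
cat > m.py <<'E'
from h import *
C={n:r.camera(n) for n in("top","side")}
exp={"pot_mid":[(500,280),(351,157)],"short_bottle_mid":[(442,279),(350,184)],"tip_box_mid":[(148,253),(342,428)],"tall_bottle_mid":[(318,262),(344,259)],"slim_tube_mid":[(384,276),(354,215)],"tray2":[(242,189),(264,341)],"tray3":[(412,200),(281,212)],"foam_rack_mid":[(265,261),(341,308)],"dish_stack_mid":[(208,249),(331,363)]}
for n,e in exp.items():
    O=[]
    for cn,uv in zip(C,e):
        l=[o for o in r.outline_of(n,cn) if np.hypot(*(np.array(o["bbox"][:2])-uv))<9]
        if l:O.append((C[cn],l[0]["mask"]))
    p=unproj(C["top"],e[0],.03)
    y0={"tray2":0,"tray3":np.pi}.get(n,0)
    for o in [O]+([[k] for k in O] if len(O)>1 else []):
        x,q=fit(n,o,[p[0],p[1],y0]); print(n,np.round(x,4),np.round(q,2),[int(k[1].sum()) for k in o])
E
python3 m.py
```

```text
pot_mid [ 0.4548 -0.3741 -0.2351] [0.92] [492]
short_bottle_mid [ 0.4468 -0.2542  0.0614] [0.93 0.86] [406, 354]
short_bottle_mid [ 0.4459 -0.2539 -0.2603] [0.95] [406]
short_bottle_mid [ 0.4482 -0.2554  0.4518] [0.88] [354]
tip_box_mid [0.4333 0.372  0.1103] [0.9  0.93] [831, 1115]
tip_box_mid [0.4309 0.372  0.0971] [0.94] [831]
tip_box_mid [0.4341 0.3719 0.0854] [0.94] [1115]
tall_bottle_mid [ 0.4506  0.0119 -0.2482] [0.95] [546]
slim_tube_mid [ 0.4392 -0.1276  0.0506] [0.91 0.94] [284, 402]
slim_tube_mid [ 0.4382 -0.1272 -0.2535] [0.93] [284]
slim_tube_mid [ 0.4397 -0.1274  0.2939] [0.95] [402]
tray2 [0.6066 0.1909 0.2147] [0.96 0.96] [3452, 3726]
tray2 [0.6052 0.191  0.2206] [0.97] [3452]
tray2 [0.6072 0.1906 0.2186] [0.97] [3726]
tray3 [ 0.6162 -0.165   3.1597] [0.97 0.95] [5174, 2783]
tray3 [ 0.6152 -0.165   3.1582] [0.97] [5174]
tray3 [ 0.6178 -0.1656  3.1645] [0.97] [2783]
foam_rack_mid [0.4415 0.1271 0.1902] [0.93 0.89] [765, 787]
foam_rack_mid [0.4401 0.1269 0.1941] [0.95] [765]
foam_rack_mid [0.443  0.127  0.1632] [0.92] [787]
dish_stack_mid [0.455  0.2481 0.4502] [0.94 0.93] [999, 1251]
dish_stack_mid [0.4545 0.2488 0.1345] [0.95] [999]
dish_stack_mid [0.4558 0.247  0.0484] [0.94] [1251]
```

Run:
```python
from h import *
C={n:r.camera(n) for n in("top","side")}
for n,e in {"pot_mid":[(500,280),(351,157)],"tall_bottle_mid":[(318,262),(344,259)]}.items():
    for cn,uv in zip(C,e):
        for o in r.outline_of(n,cn):
            if np.hypot(*(np.array(o["bbox"][:2])-uv))<12:
                x,q=fit(n,[(C[cn],o["mask"])],[.45,-.37 if n[0]=="p" else .01,0.]); print(n,cn,np.round(x,4),np.round(q,2),o["mask"].sum());break
a=cv2.resize(C["top"]["img"][230:345,290:530,::-1],None,fx=3.3,fy=3.3,interpolation=cv2.INTER_CUBIC);cv2.imwrite("pics/c1.png",a)
s=r.read_state(); print(R.from_quat(s["eef_rot"]).as_matrix().round(3))
```

```text
pot_mid top [ 0.453  -0.3725  0.409 ] [0.95] 830
pot_mid side [ 0.4555 -0.3724  0.0895] [0.94] 506
tall_bottle_mid top [ 0.4493  0.0124 -0.2067] [0.92] 517
tall_bottle_mid side [ 0.4521  0.0125 -0.1972] [0.95] 754
[[ 0.932  0.361  0.   ]
 [ 0.361 -0.932 -0.   ]
 [ 0.     0.    -1.   ]]
```

View pics/c1.png

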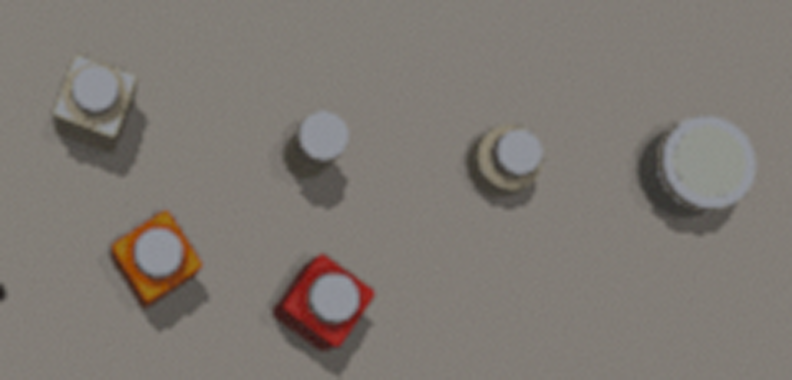

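```bash
cat > g.py <<'E'
import sys; from h import *
# usage: g.py x y z psi -> shifts in tool axes after turning; psi = world angle of the closing line
x,y,z,psi=map(float,sys.argv[1:]); s=r.read_state(); m=R.from_quat(s["eef_rot"]).as_matrix()
a=np.arctan2(m[1,0],m[0,0]); t=(a-np.pi/2-psi+np.pi/2)%np.pi-np.pi/2
d=m.T@(np.array([x,y,z])-s["ee_pos"]); d2=R.from_euler("z",t).inv().apply(d)
print("turn %.3f | before turn %s | after turn %s | F %s grip %.1f w %.4f tilt %.3f t %.1f"%(t,d.round(4),d2.round(4),s["ft_force"].round(1),s["grip_force"],s["width"],np.arccos(-m[2,2]),s["time"]))
E
python3 -m pendant '[[0,0,0,-0.1],[0,0,0,-0.1],[0,0,0,-0.1],[0,0,0,-0.1],[0,0,0,-0.1],[0,0,0,-0.1],[0,0,0,-0.1],[0,0,0,-0.1]]' 1
python3 -m pendant '[[0,0,0,-0.1],[0,0,0,-0.1],[0,0,0,-0.1],[0,0,0,-0.1],[0,0,0,0]]'
python3 g.py .4545 -.3728 .12 0
```

```text
time: 2.97
ee_pos: [0.2259, -0.5828, 0.2134]
eef_rot: [0.832, 0.554, -0.0, 0.0]
ft_force: [-0.1, 0.1, 0.3]
width: 0.0872
grip_force: 0.0
time: 3.38
ee_pos: [0.2258, -0.5828, 0.2134]
eef_rot: [0.706, 0.708, 0.0, 0.0]
ft_force: [0.0, 0.3, -0.8]
width: 0.0873
grip_force: 0.0
turn 0.004 | before turn [0.2092 0.2294 0.0934] | after turn [0.21   0.2286 0.0934] | F [ 0.   0.3 -0.8] grip 0.0 w 0.0873 tilt 0.000 t 3.4
```

```bash
python3 -m pendant '[[0.026,0.0287,0.0116,0],[0.026,0.0287,0.0116,0],[0.026,0.0287,0.0116,0],[0.026,0.0287,0.0116,0],[0.026,0.0287,0.0116,0],[0.026,0.0287,0.0116,0],[0.026,0.0287,0.0116,0],[0.026,0.0287,0.0116,0]]' >/dev/null
python3 -m pendant '[[0,0,0,0],[0,0,0,0],[0,0,0,0]]'
python3 g.py .4545 -.3728 .12 0
python3 - <<'E'
from h import *
c=r.camera("top"); cv2.imwrite("pics/p1.png",cv2.resize(c["img"][180:380,380:620,::-1],None,fx=2.5,fy=2.5))
E
```

```text
time: 4.3
ee_pos: [0.4554, -0.3754, 0.1206]
eef_rot: [0.708, 0.706, -0.0, -0.0]
ft_force: [0.2, -0.1, -0.5]
width: 0.0867
grip_force: 0.0
turn -0.003 | before turn [ 0.0026 -0.0009  0.0006] | after turn [ 0.0026 -0.0009  0.0006] | F [ 0.2 -0.1 -0.5] grip 0.0 w 0.0867 tilt 0.001 t 4.3
```

View pics/p1.png

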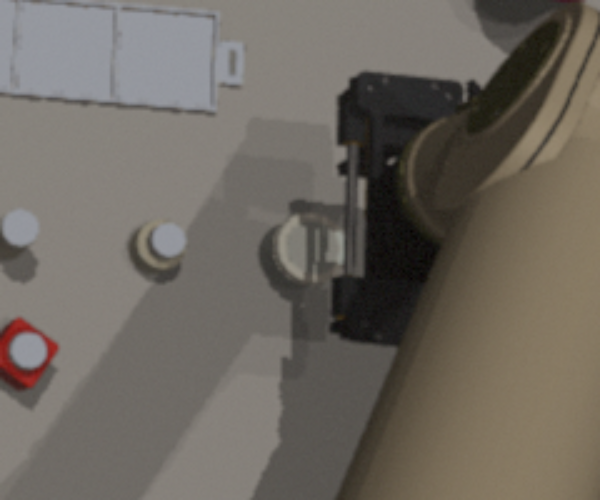

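The crop shows the pot at (300,248) under the jaws, which straddle it along world x, with clear space to the short bottle at (160,245). I go down and grip.

```bash
python3 -m pendant '[[0.0025,-0.001,0,0],[0,0,0.019,0],[0,0,0.019,0],[0,0,0.019,0],[0,0,0.019,0],[0,0,0.019,0],[0,0,0,0],[0,0,0,0]]' 1 15
python3 -m pendant '[[0,0,0,0],[0,0,0,0],[0,0,0,0],[0,0,0,0],[0,0,0,0],[0,0,0,0]]' 0 15
python3 -m pendant '[[0,0,-0.02,0],[0,0,-0.03,0],[0,0,-0.03,0],[0,0,-0.03,0],[0,0,-0.03,0],[0,0,0,0],[0,0,0,0]]'
python3 g.py .5966 .2339 .165 .217
```

```text
time: 5.02
ee_pos: [0.4536, -0.373, 0.0254]
eef_rot: [0.708, 0.706, -0.0, -0.001]
ft_force: [0.5, -0.4, 0.4]
width: 0.0872
grip_force: 0.0
time: 5.52
ee_pos: [0.4548, -0.3727, 0.026]
eef_rot: [0.707, 0.707, -0.0, 0.0]
ft_force: [-1.5, 0.9, 2.7]
width: 0.0576
grip_force: 15.0
time: 6.1
ee_pos: [0.4556, -0.373, 0.1674]
eef_rot: [0.707, 0.707, 0.0, 0.002]
ft_force: [-1.7, 0.3, -1.1]
width: 0.0581
grip_force: 15.0
turn -0.218 | before turn [0.6071 0.1404 0.0013] | after turn [0.5624 0.2684 0.0013] | F [-1.7  0.3 -1.1] grip 15.0 w 0.0581 tilt 0.004 t 6.1
```

```bash
python3 -m pendant '[[0.03,0.007,0,0],[0.03,0.007,0,0],[0.03,0.007,0,0],[0.03,0.007,0,0],[0.03,0.007,0,0],[0.03,0.007,0,0],[0.03,0.007,0,0],[0.03,0.007,0,0]]' >/dev/null
python3 -m pendant '[[0.03,0.007,0,0],[0.03,0.007,0,0],[0.03,0.007,0,0],[0.03,0.007,0,0],[0.03,0.007,0,0],[0.03,0.007,0,0],[0.03,0.007,0,0],[0.03,0.007,0,0]]' >/dev/null
python3 -m pendant '[[0.03,0.007,0,0],[0.03,0.007,0,0],[0.03,0.007,0,0],[0.03,0.007,0,0],[0,0,0,-0.11],[0,0,0,-0.11],[0,0,0,0],[0,0,0,0]]'
python3 g.py .5966 .2339 .165 .217
```

```text
time: 8.1
ee_pos: [0.5948, 0.227, 0.1641]
eef_rot: [0.627, 0.779, -0.001, -0.001]
ft_force: [0.3, 0.7, -0.8]
width: 0.0575
grip_force: 15.0
turn -0.001 | before turn [ 0.0064  0.0032 -0.0009] | after turn [ 0.0064  0.0032 -0.0009] | F [ 0.3  0.7 -0.8] grip 15.0 w 0.0575 tilt 0.002 t 8.1
```

```bash
python3 -m pendant '[[0.0064,0.0032,0.02,0],[0,0,0.03,0],[0,0,0.03,0],[0,0,0.025,0],[0,0,0.015,0],[0,0,0,0],[0,0,0,0],[0,0,0,0]]'
python3 g.py .5966 .2339 .0300 .217
```

```text
time: 8.77
ee_pos: [0.598, 0.2347, 0.0473]
eef_rot: [0.626, 0.78, 0.001, 0.001]
ft_force: [-0.6, -0.8, 0.4]
width: 0.0577
grip_force: 15.0
turn 0.001 | before turn [-0.0005 -0.0016  0.0173] | after turn [-0.0005 -0.0016  0.0173] | F [-0.6 -0.8  0.4] grip 15.0 w 0.0577 tilt 0.002 t 8.8
```

```bash
python3 -m pendant '[[0,-0.001,0.008,0],[0,0,0.006,0],[0,0,0.003,0],[0,0,0,0],[0,0,0,0]]'
python3 g.py .5966 .2339 .0300 .217
```

```text
time: 9.18
ee_pos: [0.5964, 0.2342, 0.029]
eef_rot: [0.626, 0.78, 0.0, 0.0]
ft_force: [-0.6, -0.8, 4.3]
width: 0.0579
grip_force: 15.0
turn 0.002 | before turn [-0.0003  0.0002 -0.001 ] | after turn [-0.0003  0.0002 -0.001 ] | F [-0.6 -0.8  4.3] grip 15.0 w 0.0579 tilt 0.001 t 9.2
```

Contact with the bay floor shows as 4 N. I release, rise and head for the short bottle.

```bash
python3 -m pendant '[[0,0,0,0],[0,0,0,0],[0,0,0,0],[0,0,0,0],[0,0,-0.01,0],[0,0,-0.03,0],[0,0,-0.04,0],[0,0,-0.04,0]]' 1
python3 -m pendant '[[0,0,-0.02,0.11],[0,0,0,0.107],[0,0,0,0]]'
python3 g.py .4465 -.2543 .165 0
```

```text
time: 9.85
ee_pos: [0.5953, 0.234, 0.15]
eef_rot: [0.625, 0.78, -0.001, -0.001]
ft_force: [0.3, 1.0, -0.6]
width: 0.0871
grip_force: 0.0
time: 10.1
ee_pos: [0.5968, 0.2347, 0.1711]
eef_rot: [0.708, 0.706, 0.002, 0.001]
ft_force: [0.3, -0.5, -0.2]
width: 0.0867
grip_force: 0.0
turn -0.003 | before turn [-0.4894 -0.1489  0.0051] | after turn [-0.489  -0.1503  0.0051] | F [ 0.3 -0.5 -0.2] grip 0.0 w 0.0867 tilt 0.004 t 10.1
```

```bash
python3 -m pendant '[[-0.0306,-0.0094,0,0],[-0.0306,-0.0094,0,0],[-0.0306,-0.0094,0,0],[-0.0306,-0.0094,0,0],[-0.0306,-0.0094,0,0],[-0.0306,-0.0094,0,0],[-0.0306,-0.0094,0,0],[-0.0306,-0.0094,0,0]]' >/dev/null
python3 -m pendant '[[-0.0306,-0.0094,0,0],[-0.0306,-0.0094,0,0],[-0.0306,-0.0094,0,0],[-0.0306,-0.0094,0,0],[-0.0306,-0.0094,0,0],[-0.0306,-0.0094,0,0],[-0.0306,-0.0094,0,0],[-0.0306,-0.0094,0,0]]' >/dev/null
python3 -m pendant '[[0,0,0,0],[0,0,0,0],[0,0,0,0]]' >/dev/null
python3 g.py .4465 -.2543 .021 0
python3 - <<'E'
from h import *
for cn in("top","side"):
    C=r.camera(cn)
    for n,p in {"pot_mid":(.5966,.2339),"short_bottle_mid":(.4465,-.2543)}.items():
        zb=.004 if n=="pot_mid" else 0
        e=proj(C,np.array([[*p,.03]]))[0]
        for o in r.outline_of(n,cn):
            if np.hypot(*(np.array(o["bbox"][:2])-e))<14:
                x,q=fit(n,[(C,o["mask"])],[*p,0.],zb); print(n,cn,np.round(x,4),np.round(q,2));break
    cv2.imwrite(f"pics/{cn}2.png",C["img"][:,:,::-1])
E
```

```text
turn 0.005 | before turn [0.0005 0.     0.1471] | after turn [0.0005 0.     0.1471] | F [0.6 0.6 0.2] grip 0.0 w 0.0871 tilt 0.001 t 11.7
pot_mid top [ 0.5953  0.2348 -0.2349] [0.96]
short_bottle_mid top [ 0.4438 -0.2522  0.4716] [0.89]
pot_mid side [0.5976 0.2345 0.4005] [0.94]
short_bottle_mid side [ 0.4481 -0.2518  0.3827] [0.92]
```

View pics/side2.png

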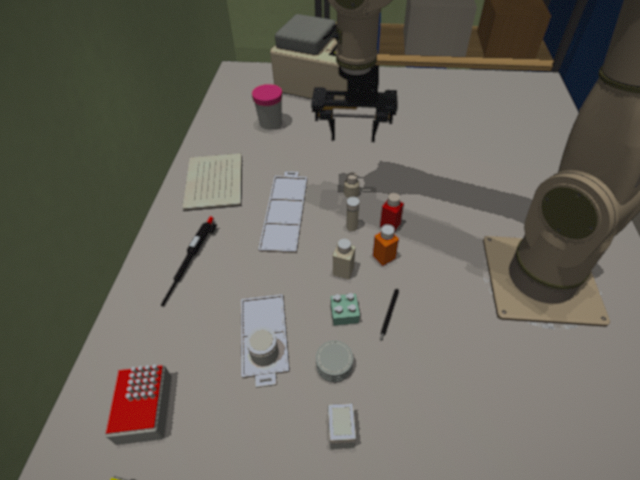

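The pot stands upright in the tab bay at (262,347), and the short bottle at (352,186) is still under the open jaws. I descend and grip.

```bash
python3 -m pendant '[[0.001,0,0.03,0],[0,0,0.03,0],[0,0,0.03,0],[0,0,0.03,0],[0,0,0.017,0],[0,0,0.01,0],[0,0,0,0],[0,0,0,0]]' 1 15
python3 -m pendant '[[0,0,0,0],[0,0,0,0],[0,0,0,0],[0,0,0,0],[0,0,0,0],[0,0,0,0],[0,0,0,0]]' 0 15
python3 g.py .4465 -.2543 .021 0
python3 -m pendant '[[0,0,-0.02,0],[0,0,-0.03,0],[0,0,-0.03,0],[0,0,-0.03,0],[0,0,-0.035,0],[0,0,0,0],[0,0,0,0]]'
python3 g.py .6156 .148 .165 .217
```

```text
time: 12.65
ee_pos: [0.4471, -0.2547, 0.0221]
eef_rot: [0.706, 0.708, 0.0, 0.0]
ft_force: [0.1, 0.1, 0.8]
width: 0.0867
grip_force: 0.0
time: 13.23
ee_pos: [0.4467, -0.2549, 0.0217]
eef_rot: [0.706, 0.708, -0.0, 0.0]
ft_force: [-0.6, -0.1, -0.1]
width: 0.0479
grip_force: 0.0
turn 0.002 | before turn [ 0.0006 -0.0002  0.0007] | after turn [ 0.0006 -0.0002  0.0007] | F [-0.6 -0.1 -0.1] grip 0.0 w 0.0479 tilt 0.000 t 13.2
time: 13.82
ee_pos: [0.4478, -0.2554, 0.1685]
eef_rot: [0.706, 0.708, 0.0, 0.002]
ft_force: [0.2, 0.5, -0.5]
width: 0.0036
grip_force: 0.0
turn -0.215 | before turn [0.4031 0.1686 0.0031] | after turn [0.3578 0.2507 0.0031] | F [ 0.2  0.5 -0.5] grip 0.0 w 0.0036 tilt 0.004 t 13.8
```

The fingers were still closing when I raised, so the grasp missed. I open and look.

```bash
python3 -m pendant '[[0,0,0,0],[0,0,0,0],[0,0,0,0],[0,0,0,0]]' 1
python3 - <<'E'
from h import *
for cn in("top","side"):
    C=r.camera(cn)
    n,p="short_bottle_mid",(.4465,-.2543)
    e=proj(C,np.array([[*p,.03]]))[0]
    for o in r.outline_of(n,cn):
        if np.hypot(*(np.array(o["bbox"][:2])-e))<20:
                x,q=fit(n,[(C,o["mask"])],[*p,0.],0); print(n,cn,np.round(x,4),np.round(q,2));break
    x,y=(380,200) if cn=="top" else (290,100)
    cv2.imwrite(f"pics/{cn}3.png",cv2.resize(C["img"][y:y+130,x:x+130,::-1],None,fx=4,fy=4,interpolation=cv2.INTER_CUBIC))
a=np.hstack([cv2.imread(f"pics/{k}3.png")[:, :400] for k in("top","side")]);cv2.imwrite("pics/both3.png",a)
E
```

```text
time: 14.15
ee_pos: [0.4462, -0.2546, 0.1656]
eef_rot: [0.706, 0.708, -0.0, -0.001]
ft_force: [-0.0, -0.3, 0.1]
width: 0.0229
grip_force: 0.0
short_bottle_mid top [ 0.4452 -0.2519  0.3777] [0.86]
short_bottle_mid side [ 0.4482 -0.2541 -0.0191] [0.9]
```

View pics/both3.png

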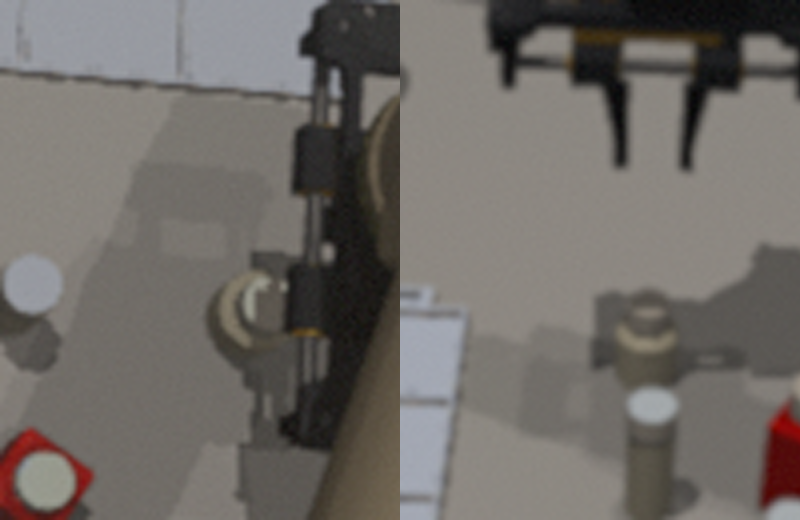

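The short bottle is still upright and unmoved (crop (255,320) top, (645,340) side), and the fingers are still opening. I let them open fully, descend and wait longer on the close.

```bash
python3 -m pendant '[[0,0,0,0],[0,0,0,0],[0,0,0,0],[0,0,0,0],[0,0,0,0],[0,0,0,0],[0,0,0,0],[0,0,0,0]]' 1 15
python3 g.py .4465 -.2543 .021 0
python3 -m pendant '[[0,0,0,0],[0,0,0,0],[0,0,0,0]]' 1 15 | grep width
python3 -m pendant '[[0.001,0,0.03,0],[0,0,0.03,0],[0,0,0.03,0],[0,0,0.03,0],[0,0,0.016,0],[0,0,0.009,0],[0,0,0,0],[0,0,0,0]]' 1 15
python3 -m pendant '[[0,0,0,0],[0,0,0,0],[0,0,0,0],[0,0,0,0],[0,0,0,0],[0,0,0,0],[0,0,0,0],[0,0,0,0]]' 0 15
python3 -m pendant '[[0,0,0,0],[0,0,0,0],[0,0,0,0],[0,0,0,0]]'
```

```text
time: 15.02
ee_pos: [0.4467, -0.2548, 0.1666]
eef_rot: [0.706, 0.708, -0.0, 0.0]
ft_force: [0.5, 0.6, 0.3]
width: 0.0853
grip_force: 0.0
turn 0.002 | before turn [ 0.0005 -0.0002  0.1456] | after turn [ 0.0005 -0.0002  0.1456] | F [0.5 0.6 0.3] grip 0.0 w 0.0853 tilt 0.000 t 15.0
width: 0.0864
time: 15.93
ee_pos: [0.4471, -0.2539, 0.0221]
eef_rot: [0.706, 0.708, 0.0, 0.0]
ft_force: [-0.4, -0.6, -0.4]
width: 0.087
grip_force: 0.0
time: 16.6
ee_pos: [0.4466, -0.2538, 0.0216]
eef_rot: [0.706, 0.708, -0.0, 0.0]
ft_force: [0.8, -0.6, -0.1]
width: 0.0419
grip_force: 4.7
time: 16.93
ee_pos: [0.4467, -0.2538, 0.0216]
eef_rot: [0.706, 0.708, -0.0, 0.0]
ft_force: [0.4, -0.1, 1.5]
width: 0.041
grip_force: 15.0
```

```bash
python3 -m pendant '[[0,0,-0.02,0],[0,0,-0.03,0],[0,0,-0.03,0],[0,0,-0.03,0],[0,0,-0.035,0],[0,0,0,0],[0,0,0,0]]' | tail -2
python3 -m pendant '[[0.0287,0.0121,0,0],[0.0287,0.0121,0,0],[0.0287,0.0121,0,0],[0.0287,0.0121,0,0],[0.0287,0.0121,0,0],[0.0287,0.0121,0,0],[0.0287,0.0121,0,0]]' | tail -2
python3 -m pendant '[[0.0287,0.0121,0,0],[0.0287,0.0121,0,0],[0.0287,0.0121,0,0],[0.0287,0.0121,0,0],[0.0287,0.0121,0,0],[0.0287,0.0121,0,0],[0.0287,0.0121,0,0]]' >/dev/null
python3 -m pendant '[[0,0,0,-0.11],[0,0,0,-0.107],[0,0,0,0],[0,0,0,0],[0,0,0,0]]'
python3 g.py .6156 .148 .0265 .217
```

```text
width: 0.0411
grip_force: 15.0
width: 0.0412
grip_force: 15.0
time: 19.1
ee_pos: [0.6149, 0.1477, 0.1657]
eef_rot: [0.627, 0.779, -0.0, -0.0]
ft_force: [0.3, -0.9, 0.4]
width: 0.0417
grip_force: 15.0
turn -0.002 | before turn [1.000e-04 9.000e-04 1.391e-01] | after turn [1.000e-04 9.000e-04 1.391e-01] | F [ 0.3 -0.9  0.4] grip 15.0 w 0.0417 tilt 0.001 t 19.1
```

```bash
python3 -m pendant '[[0,0.001,0.03,0],[0,0,0.03,0],[0,0,0.03,0],[0,0,0.025,0],[0,0,0.015,0],[0,0,0.007,0],[0,0,0.002,0],[0,0,0,0]]'
python3 -m pendant '[[0,0,0.001,0],[0,0,0,0],[0,0,0,0]]'
python3 g.py .6156 .148 .0265 .217
```

```text
time: 19.77
ee_pos: [0.6167, 0.1487, 0.0283]
eef_rot: [0.626, 0.78, 0.0, 0.0]
ft_force: [-0.7, -1.3, -0.7]
width: 0.0415
grip_force: 15.0
time: 20.02
ee_pos: [0.6169, 0.1486, 0.0277]
eef_rot: [0.626, 0.78, 0.001, 0.001]
ft_force: [-0.5, -0.1, 0.4]
width: 0.0416
grip_force: 15.0
turn 0.002 | before turn [-0.0003 -0.0014  0.0012] | after turn [-0.0003 -0.0014  0.0012] | F [-0.5 -0.1  0.4] grip 15.0 w 0.0416 tilt 0.002 t 20.0
```

```bash
python3 -m pendant '[[0,-0.001,0.001,0],[0,0,0.001,0],[0,0,0,0],[0,0,0,0]]' | grep -A0 -E 'pos|force'
python3 -m pendant '[[0,0,0,0],[0,0,0,0],[0,0,0,0],[0,0,0,0],[0,0,0,0],[0,0,0,0],[0,0,-0.01,0],[0,0,-0.02,0]]' 1 | grep -E 'pos|force|width'
python3 -m pendant '[[0,0,-0.03,0],[0,0,-0.04,0],[0,0,-0.03,0],[0,0,0,0.11],[0,0,0,0],[0,0,0,0]]'  | grep -E 'pos|force|width'
python3 g.py .4333 .372 .15 .1
python3 - <<'E'
from h import *
for cn in("top","side"):
    C=r.camera(cn)
    for n,p,zb in(("short_bottle_mid",(.6156,.148),.004),("pot_mid",(.5966,.2339),.004),("tip_box_mid",(.4333,.372),0)):
      e=proj(C,np.array([[*p,.03]]))[0]
      for o in r.outline_of(n,cn):
        if np.hypot(*(np.array(o["bbox"][:2])-e))<14:
                x,q=fit(n,[(C,o["mask"])],[*p,0.],zb); print(n,cn,np.round(x,4),np.round(q,2));break
E
```

```text
ee_pos: [0.6156, 0.1484, 0.0256]
--
ft_force: [-2.7, -1.2, 7.5]
--
grip_force: 15.0
ee_pos: [0.6137, 0.1478, 0.0531]
ft_force: [0.4, 0.3, -0.2]
width: 0.0839
grip_force: 0.0
ee_pos: [0.6151, 0.1482, 0.1547]
ft_force: [0.5, 0.3, -0.1]
width: 0.0871
grip_force: 0.0
turn 0.012 | before turn [ 0.2427 -0.1557  0.0046] | after turn [ 0.2408 -0.1585  0.0046] | F [ 0.5  0.3 -0.1] grip 0.0 w 0.0871 tilt 0.001 t 21.5
pot_mid top [ 0.5933  0.2347 -0.2082] [0.78]
tip_box_mid top [0.4313 0.3725 0.0667] [0.92]
short_bottle_mid side [0.6167 0.1493 0.3659] [0.95]
pot_mid side [0.5981 0.2346 0.3961] [0.95]
tip_box_mid side [0.4332 0.3713 0.1511] [0.96]
```

```bash
python3 -m pendant '[[0.0303,-0.0195,0,0],[0.0303,-0.0195,0,0],[0.0303,-0.0195,0,0],[0.0303,-0.0195,0,0],[0.0303,-0.0195,0,0],[0.0303,-0.0195,0,0],[0.0303,-0.0195,0,0],[0.0303,-0.0195,0,0]]' >/dev/null
python3 -m pendant '[[0,0,0,0.01],[0,0,0,0],[0,0,0,0]]' >/dev/null
python3 g.py .4328 .372 .022 .1
```

```text
turn -0.001 | before turn [ 0.0004 -0.0015  0.1324] | after turn [ 0.0004 -0.0015  0.1324] | F [ 0.4 -0.6  0.6] grip 0.0 w 0.0871 tilt 0.001 t 22.8
```

```bash
python3 -m pendant '[[0,-0.001,0.03,0],[0,0,0.03,0],[0,0,0.03,0],[0,0,0.025,0],[0,0,0.012,0],[0,0,0.005,0],[0,0,0,0],[0,0,0,0]]' 1 15 | grep -E 'pos|force|width'
python3 -m pendant '[[0,0,0,0],[0,0,0,0],[0,0,0,0],[0,0,0,0],[0,0,0,0],[0,0,0,0],[0,0,0,0],[0,0,0,0]]' 0 15 >/dev/null
python3 -m pendant '[[0,0,0,0],[0,0,0,0],[0,0,0,0],[0,0,0,0]]' | grep -E 'pos|force|width'
```

```text
ee_pos: [0.4337, 0.3725, 0.0237]
ft_force: [-0.2, 0.1, 0.6]
width: 0.0872
grip_force: 0.0
ee_pos: [0.4328, 0.3722, 0.0225]
ft_force: [-0.1, -0.7, 0.8]
width: 0.0443
grip_force: 15.0
```

```bash
python3 -m pendant '[[0,0,-0.02,0],[0,0,-0.03,0],[0,0,-0.03,0],[0,0,-0.03,0],[0,0,-0.03,0],[0,0,0,0.08],[0,0,0,0],[0,0,0,0]]' | grep -E 'pos|force|width'
python3 g.py .6178 -.253 .165 .018
```

```text
ee_pos: [0.4327, 0.3718, 0.162]
ft_force: [-0.6, -0.0, -0.9]
width: 0.0442
grip_force: 15.0
turn 0.003 | before turn [-0.6285  0.1721 -0.0025] | after turn [-0.628   0.1738 -0.0025] | F [-0.6 -0.  -0.9] grip 15.0 w 0.0442 tilt 0.001 t 25.2
```

```bash
python3 -m pendant '[[-0.03,0.0082,0,0],[-0.03,0.0082,0,0],[-0.03,0.0082,0,0],[-0.03,0.0082,0,0],[-0.03,0.0082,0,0],[-0.03,0.0082,0,0],[-0.03,0.0082,0,0]]' >/dev/null
python3 -m pendant '[[-0.03,0.0082,0,0],[-0.03,0.0082,0,0],[-0.03,0.0082,0,0],[-0.03,0.0082,0,0],[-0.03,0.0082,0,0],[-0.03,0.0082,0,0],[-0.03,0.0082,0,0]]' >/dev/null
python3 -m pendant '[[-0.03,0.0082,0,0],[-0.03,0.0082,0,0],[-0.03,0.0082,0,0],[-0.03,0.0082,0,0],[-0.03,0.0082,0,0],[-0.03,0.0082,0,0],[-0.03,0.0082,0,0],[0,0,0,0]]' >/dev/null
python3 -m pendant '[[0,0,0,0],[0,0,0,0]]' | grep -E 'pos|force|width'
python3 g.py .6178 -.253 .0265 .018
```

```text
ee_pos: [0.6164, -0.2536, 0.1609]
ft_force: [-0.2, 0.9, -0.6]
width: 0.0443
grip_force: 15.0
turn 0.003 | before turn [0.0003 0.0017 0.1344] | after turn [0.0003 0.0017 0.1344] | F [-0.2  0.9 -0.6] grip 15.0 w 0.0443 tilt 0.003 t 27.2
```

```bash
python3 -m pendant '[[0,0.001,0.03,0],[0,0,0.03,0],[0,0,0.03,0],[0,0,0.025,0],[0,0,0.012,0],[0,0,0.007,0],[0,0,0,0],[0,0,0,0]]' | grep -E 'pos|force|width'
python3 -m pendant '[[0,0,0,0],[0,0,0,0]]' | grep -E 'pos|force|width'
python3 g.py .6178 -.253 .0265 .018
```

```text
ee_pos: [0.6188, -0.254, 0.0298]
ft_force: [-0.1, -0.5, -0.2]
width: 0.0441
grip_force: 15.0
ee_pos: [0.6188, -0.2546, 0.0301]
ft_force: [-0.1, -0.8, -0.1]
width: 0.044
grip_force: 15.0
turn 0.001 | before turn [ 0.0016 -0.001   0.0036] | after turn [ 0.0016 -0.001   0.0036] | F [-0.1 -0.8 -0.1] grip 15.0 w 0.0440 tilt 0.002 t 28.0
```

Next I lower the last 4 mm, release, rise and aim at the white tall bottle.

```bash
python3 -m pendant '[[0.0015,-0.001,0.002,0],[0,0,0.001,0],[0,0,0.0005,0],[0,0,0,0],[0,0,0,0]]' | grep -E 'pos|force|width'
python3 -m pendant '[[0,0,0,0],[0,0,0,0],[0,0,0,0],[0,0,0,0],[0,0,0,0],[0,0,0,0],[0,0,0,0],[0,0,-0.01,0]]' 1 | grep -E 'pos|force|width'
python3 -m pendant '[[0,0,-0.03,0],[0,0,-0.04,0],[0,0,-0.04,0],[0,0,-0.04,0],[0,0,0,0.11],[0,0,0,0.11],[0,0,0,0],[0,0,0,0]]'  | grep -E 'pos|force|width'
python3 - <<'E'
from h import *
for cn in("top","side"):
    C=r.camera(cn)
    for n,p,zb in(("tall_bottle_mid",(.4505,.0124),0),("tip_box_mid",(.6178,-.253),.004)):
      e=proj(C,np.array([[*p,.03]]))[0]
      for o in r.outline_of(n,cn):
        if np.hypot(*(np.array(o["bbox"][:2])-e))<16:
                x,q=fit(n,[(C,o["mask"])],[*p,0. if zb else -.2],zb); print(n,cn,np.round(x,4),np.round(q,2));break
E
python3 g.py .4505 .0124 .18 -.205
```

```text
ee_pos: [0.6173, -0.2529, 0.0261]
ft_force: [-2.1, 0.6, 6.7]
width: 0.0439
grip_force: 15.0
ee_pos: [0.6157, -0.2525, 0.0334]
ft_force: [0.1, 0.2, -0.2]
width: 0.0846
grip_force: 0.0
ee_pos: [0.6168, -0.2528, 0.1855]
ft_force: [-0.2, 0.1, 0.2]
width: 0.0866
grip_force: 0.0
tall_bottle_mid top [ 0.4495  0.012  -0.1616] [0.89]
tip_box_mid top [ 0.6152 -0.251  -0.017 ] [0.6]
tall_bottle_mid side [ 0.4517  0.0125 -0.1925] [0.94]
tip_box_mid side [ 0.619  -0.2531  0.0874] [0.92]
turn 0.005 | before turn [ 0.227  -0.2156  0.0049] | after turn [ 0.2259 -0.2168  0.0049] | F [ 0.3 -0.2  0.3] grip 0.0 w 0.0872 tilt 0.001 t 30.1
```

```bash
python3 -m pendant '[[0.0284,-0.027,0,0],[0.0284,-0.027,0,0],[0.0284,-0.027,0,0],[0.0284,-0.027,0,0],[0.0284,-0.027,0,0],[0.0284,-0.027,0,0],[0.0284,-0.027,0,0],[0.0284,-0.027,0,0]]' >/dev/null
python3 -m pendant '[[0,0,0,0],[0,0,0,0],[0,0,0,0]]' | grep -E 'pos|force|width'
python3 g.py .4505 .0124 .05 -.195
python3 - <<'E'
from h import *
C=r.camera("side")
for o in r.outline_of("tall_bottle_mid","side"):
    if np.hypot(*(np.array(o["bbox"][:2])-(387,244)))<14:
        x,q=fit("tall_bottle_mid",[(C,o["mask"])],[.35,0,.5]); print(np.round(x,4),np.round(q,2))
cv2.imwrite("pics/s4.png",cv2.resize(C["img"][140:300,260:460,::-1],None,fx=3.5,fy=3.5,interpolation=cv2.INTER_CUBIC))
E
```

```text
ee_pos: [0.4508, 0.0124, 0.1852]
ft_force: [0.0, -1.6, 0.9]
width: 0.0866
grip_force: 0.0
turn -0.006 | before turn [ 0.     -0.0004  0.1352] | after turn [ 0.     -0.0004  0.1352] | F [ 0.  -1.6  0.9] grip 0.0 w 0.0866 tilt 0.001 t 31.0
[ 0.3581 -0.0366  0.7126] [0.92]
```

View pics/s4.png

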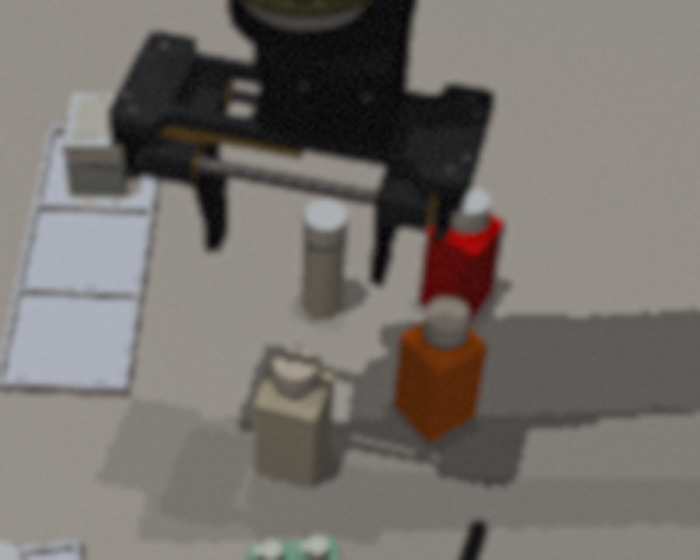

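The white bottle, at crop (293,430), stands clear under the jaws. The orange one at (440,370) is about 2.5 cm clear of the finger path, and the gripper body stays above it. I descend to TCP z 0.05.

```bash
python3 -m pendant '[[0,0,0.03,-0.005],[0,0,0.03,0],[0,0,0.03,0],[0,0,0.025,0],[0,0,0.013,0],[0,0,0.007,0],[0,0,0,0],[0,0,0,0]]' 1 15 | grep -E 'pos|force|width'
python3 -m pendant '[[0,0,0,0],[0,0,0,0],[0,0,0,0],[0,0,0,0],[0,0,0,0],[0,0,0,0],[0,0,0,0],[0,0,0,0]]' 0 15 >/dev/null
python3 -m pendant '[[0,0,0,0],[0,0,0,0],[0,0,0,0],[0,0,0,0]]' | grep -E 'pos|force|width'
```

```text
ee_pos: [0.4511, 0.0126, 0.0504]
ft_force: [-0.3, 0.1, 0.8]
width: 0.087
grip_force: 0.0
ee_pos: [0.4507, 0.0128, 0.0501]
ft_force: [-0.2, 0.1, 0.8]
width: 0.0424
grip_force: 14.7
```

```bash
python3 -m pendant '[[0,0,-0.02,0],[0,0,-0.03,0],[0,0,-0.03,0],[0,0,-0.03,0],[0,0,-0.02,0],[0,0,0,-0.11],[0,0,0,-0.11],[0,0,0,0]]' | grep -E 'pos|force|width'
python3 g.py .6162 -.165 .18 .018
```

```text
ee_pos: [0.4506, 0.0128, 0.1802]
ft_force: [-0.0, -0.0, -2.2]
width: 0.0423
grip_force: 14.7
turn 0.011 | before turn [-0.1826  0.1603  0.0003] | after turn [-0.1808  0.1624  0.0003] | F [-0.  -0.  -2.2] grip 14.7 w 0.0423 tilt 0.000 t 33.4
```

```bash
python3 -m pendant '[[0,0,0,0.01],[-0.0258,0.0232,0,0],[-0.0258,0.0232,0,0],[-0.0258,0.0232,0,0],[-0.0258,0.0232,0,0],[-0.0258,0.0232,0,0],[-0.0258,0.0232,0,0],[-0.0258,0.0232,0,0]]' >/dev/null
python3 -m pendant '[[0,0,0,0],[0,0,0,0],[0,0,0,0]]' | grep -E 'pos|force|width'
python3 g.py .6162 -.165 .056 .018
```

```text
ee_pos: [0.6152, -0.1646, 0.1793]
ft_force: [-0.1, 0.5, -0.5]
width: 0.0421
grip_force: 14.7
turn -0.006 | before turn [-0.0006  0.0011  0.1233] | after turn [-0.0006  0.0011  0.1233] | F [-0.1  0.5 -0.5] grip 14.7 w 0.0421 tilt 0.002 t 34.3
```

```bash
python3 -m pendant '[[0,0,0.03,-0.005],[0,0,0.03,0],[0,0,0.03,0],[0,0,0.02,0],[0,0,0.01,0],[0,0,0.003,0],[0,0,0,0],[0,0,0,0]]' | grep -E 'pos|force|width'
python3 -m pendant '[[0,0,0,0],[0,0,0,0]]' | grep -E 'pos|force|width'
python3 g.py .6162 -.165 .054 .018
```

```text
ee_pos: [0.6165, -0.1652, 0.0588]
ft_force: [0.1, -0.2, -0.4]
width: 0.042
grip_force: 14.7
ee_pos: [0.6164, -0.1656, 0.0586]
ft_force: [-0.5, -0.3, -0.6]
width: 0.0423
grip_force: 14.7
turn 0.001 | before turn [ 0.0006 -0.0002  0.0046] | after turn [ 0.0006 -0.0002  0.0046] | F [-0.5 -0.3 -0.6] grip 14.7 w 0.0423 tilt 0.002 t 35.1
```

```bash
python3 -m pendant '[[0,0,0.002,0],[0,0,0.0015,0],[0,0,0.001,0],[0,0,0,0],[0,0,0,0]]' | grep -E 'pos|force|width'
python3 -m pendant '[[0,0,0,0],[0,0,0,0],[0,0,0,0],[0,0,0,0],[0,0,0,0],[0,0,0,0],[0,0,0,0],[0,0,-0.01,0]]' 1 | grep -E 'pos|force|width'
python3 -m pendant '[[0,0,-0.03,0],[0,0,-0.04,0],[0,0,-0.04,0],[0,0,-0.02,0],[0,0,0,0.018],[0,0,0,0],[0,0,0,0]]' 0.7 | grep -E 'pos|force|width'
python3 - <<'E'
from h import *
for cn in("top","side"):
    C=r.camera(cn)
    for n,p,zb in(("tall_bottle_mid",(.6162,-.165),.004),("tall_bottle_mid",(.35,-.15),0),("slim_tube_mid",(.439,-.1275),0),("tip_box_mid",(.6178,-.253),.004)):
      e=proj(C,np.array([[*p,.03]]))[0]
      for o in r.outline_of(n,cn):
        if np.hypot(*(np.array(o["bbox"][:2])-e))<18:
                x,q=fit(n,[(C,o["mask"])],[*p,0.],zb); print(n,cn,np.round(x,4),np.round(q,2))
E
python3 g.py .4392 -.1275 .18 0
```

```text
ee_pos: [0.6162, -0.1654, 0.0539]
ft_force: [-2.4, 0.6, 9.1]
width: 0.0423
grip_force: 14.8
ee_pos: [0.6143, -0.1652, 0.0609]
ft_force: [-0.4, 0.2, -0.2]
width: 0.0844
grip_force: 0.0
ee_pos: [0.6151, -0.1654, 0.1922]
ft_force: [0.3, -0.3, -0.7]
width: 0.0614
grip_force: 0.0
tall_bottle_mid top [ 0.6131 -0.1643 -0.0987] [0.48]
tall_bottle_mid top [ 0.341  -0.1404 -0.5593] [0.92]
slim_tube_mid top [ 0.4365 -0.1253  0.5866] [0.83]
tall_bottle_mid side [ 0.6179 -0.1675  0.0358] [0.93]
tall_bottle_mid side [ 0.343  -0.1422 -0.5044] [0.85]
slim_tube_mid side [ 0.4401 -0.1283 -0.3107] [0.9]
tip_box_mid side [ 0.6153 -0.2559  0.2546] [0.65]
turn 0.001 | before turn [ 0.0381 -0.1762  0.0124] | after turn [ 0.0379 -0.1763  0.0124] | F [-0.1 -0.1 -0.5] grip 0.0 w 0.0611 tilt 0.000 t 37.3
```

```bash
python3 -m pendant '[[0.0054,-0.0252,0,0],[0.0054,-0.0252,0,0],[0.0054,-0.0252,0,0],[0.0054,-0.0252,0,0],[0.0054,-0.0252,0,0],[0.0054,-0.0252,0,0],[0.0054,-0.0252,0,0],[0,0,0,0]]' >/dev/null
python3 -m pendant '[[0,0,0.015,0],[0,0,0,0],[0,0,0,0]]' | grep -E 'pos|force|width'
python3 g.py .4392 -.1275 .05 0
```

```text
ee_pos: [0.439, -0.1278, 0.1774]
ft_force: [0.3, -0.1, -0.1]
width: 0.0613
grip_force: 0.0
turn 0.001 | before turn [0.0002 0.0004 0.1274] | after turn [0.0002 0.0004 0.1274] | F [ 0.3 -0.1 -0.1] grip 0.0 w 0.0613 tilt 0.001 t 38.2
```

```bash
python3 -m pendant '[[0,0,0.03,0],[0,0,0.03,0],[0,0,0.03,0],[0,0,0.02,0],[0,0,0.01,0],[0,0,0.007,0],[0,0,0,0],[0,0,0,0]]' 0.7 15 | grep -E 'pos|force|width'
python3 -m pendant '[[0,0,0,0],[0,0,0,0],[0,0,0,0],[0,0,0,0],[0,0,0,0],[0,0,0,0],[0,0,0,0],[0,0,0,0]]' 0 15 >/dev/null
python3 -m pendant '[[0,0,0,0],[0,0,0,0],[0,0,0,0],[0,0,0,0]]' | grep -E 'pos|force|width'
```

```text
ee_pos: [0.4399, -0.128, 0.0515]
ft_force: [1.2, -0.6, 0.2]
width: 0.0613
grip_force: 0.0
ee_pos: [0.4392, -0.1278, 0.0506]
ft_force: [-1.3, -0.4, 3.3]
width: 0.0296
grip_force: 15.0
```

```bash
python3 -m pendant '[[0,0,-0.02,0],[0,0,-0.03,0],[0,0,-0.03,0],[0,0,-0.03,0],[0,0,-0.02,0],[0,0,0,-0.018],[0,0,0,0]]' | grep -E 'pos|force|width'
python3 -m pendant '[[0.0069,0.0252,0,0],[0.0069,0.0252,0,0],[0.0069,0.0252,0,0],[0.0069,0.0252,0,0],[0.0069,0.0252,0,0],[0.0069,0.0252,0,0],[0.0069,0.0252,0,0],[0,0,0,0]]' >/dev/null
python3 -m pendant '[[0,0,0,0],[0,0,0,0]]' | grep -E 'pos|force|width'
python3 g.py .6146 -.077 .057 .018
```

```text
ee_pos: [0.4395, -0.128, 0.181]
ft_force: [0.3, 0.1, -1.0]
width: 0.0299
grip_force: 15.0
ee_pos: [0.6135, -0.0762, 0.1789]
ft_force: [-0.2, -0.4, -0.8]
width: 0.0298
grip_force: 15.0
turn 0.001 | before turn [-0.0009  0.0014  0.1219] | after turn [-0.0009  0.0014  0.1219] | F [-0.2 -0.4 -0.8] grip 15.0 w 0.0298 tilt 0.003 t 41.3
```

```bash
python3 -m pendant '[[-0.001,0.001,0.03,0],[0,0,0.03,0],[0,0,0.03,0],[0,0,0.02,0],[0,0,0.009,0],[0,0,0.003,0],[0,0,0,0],[0,0,0,0]]' | grep -E 'pos|force|width'
python3 -m pendant '[[0,0,0,0],[0,0,0,0]]' | grep -E 'pos|force|width'
python3 g.py .6146 -.077 .0546 .018
```

```text
ee_pos: [0.6162, -0.0774, 0.0601]
ft_force: [-0.2, -0.5, -0.2]
width: 0.0297
grip_force: 15.0
ee_pos: [0.6163, -0.0773, 0.0599]
ft_force: [-0.3, 0.5, -1.5]
width: 0.0298
grip_force: 15.0
turn 0.001 | before turn [ 0.0003 -0.0018  0.0053] | after turn [ 0.0003 -0.0018  0.0053] | F [-0.3  0.5 -1.5] grip 15.0 w 0.0298 tilt 0.002 t 42.1
```

```bash
python3 -m pendant '[[0,-0.001,0.003,0],[0,0,0.0015,0],[0,0,0.001,0],[0,0,0,0],[0,0,0,0]]' | grep -E 'pos|force|width'
python3 -m pendant '[[0,0,0,0],[0,0,0,0],[0,0,0,0],[0,0,0,0],[0,0,0,0],[0,0,0,0],[0,0,0,0],[0,0,-0.01,0]]' 0.8 | grep -E 'pos|force|width'
python3 -m pendant '[[0,0,-0.03,0],[0,0,-0.04,0],[0,0,-0.04,0],[0,0,-0.04,0],[0,0,-0.04,0],[0,0,-0.03,0],[0,0,0,0],[0,0,0,0]]' | grep -E 'pos|force|width'
python3 -m pendant '[[0.005,-0.025,0,0],[0.005,-0.025,0,0],[0.005,-0.025,0,0],[0.005,-0.025,0,0],[0.005,-0.025,0,0],[0.005,-0.025,0,0],[0.005,-0.025,0,0],[0,0,0,0]]' | grep -E 'pos|force|width'
python3 - <<'E'
from h import *
for cn in("top","side"):
    C=r.camera(cn); cv2.imwrite(f"pics/{cn}9.png",C["img"][:,:,::-1])
    for n,p,zb in(("tall_bottle_mid",(.6162,-.165),.004),("slim_tube_mid",(.6146,-.077),.004),("tip_box_mid",(.6178,-.253),.004),("pot_mid",(.5966,.2339),.004),("short_bottle_mid",(.6156,.148),.004),("foam_rack_mid",(.4415,.1271),0),("dish_stack_mid",(.455,.248),0)):
      e=proj(C,np.array([[*p,.03]]))[0]
      for o in r.outline_of(n,cn):
        if np.hypot(*(np.array(o["bbox"][:2])-e))<18:
                x,q=fit(n,[(C,o["mask"])],[*p,0.],zb); print(n,cn,np.round(x,4),np.round(q,2))
E
```

```text
ee_pos: [0.615, -0.0773, 0.0545]
ft_force: [-4.3, 0.7, 11.4]
width: 0.0297
grip_force: 15.0
ee_pos: [0.6133, -0.0772, 0.0615]
ft_force: [-1.2, 0.5, 0.8]
width: 0.0682
grip_force: 0.0
ee_pos: [0.6153, -0.0769, 0.2859]
ft_force: [-0.3, 0.4, -1.6]
width: 0.0701
grip_force: 0.0
ee_pos: [0.4354, -0.0449, 0.2826]
ft_force: [0.2, 0.2, -0.2]
width: 0.0697
grip_force: 0.0
tip_box_mid top [ 0.6161 -0.2523  0.0488] [0.94]
pot_mid top [0.5949 0.2349 0.1619] [0.94]
short_bottle_mid top [ 0.6151  0.1498 -0.0738] [0.95]
foam_rack_mid top [0.4399 0.1275 0.2293] [0.93]
dish_stack_mid top [0.4545 0.2486 0.3905] [0.9]
tall_bottle_mid side [ 0.6174 -0.1657  0.0282] [0.8]
slim_tube_mid side [ 0.6158 -0.0777  0.1365] [0.91]
tip_box_mid side [ 0.6191 -0.2579  0.1084] [0.62]
pot_mid side [0.5972 0.2343 0.0408] [0.93]
short_bottle_mid side [0.6168 0.1504 0.3472] [0.94]
foam_rack_mid side [0.443  0.1268 0.2187] [0.95]
dish_stack_mid side [ 0.456   0.2462 -0.2357] [0.97]
```

View pics/side9.png

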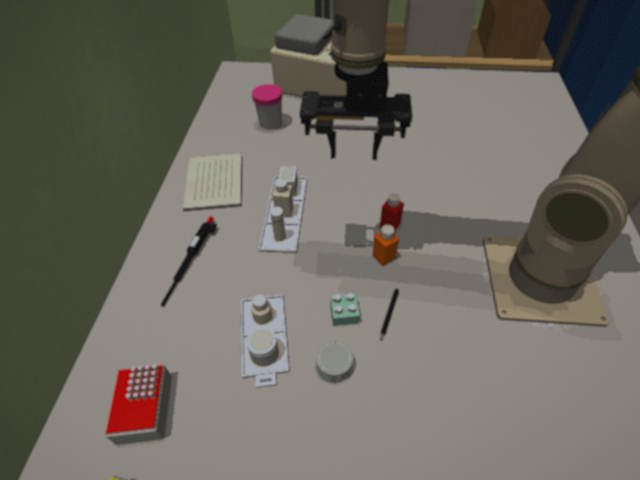

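View pics/top9.png

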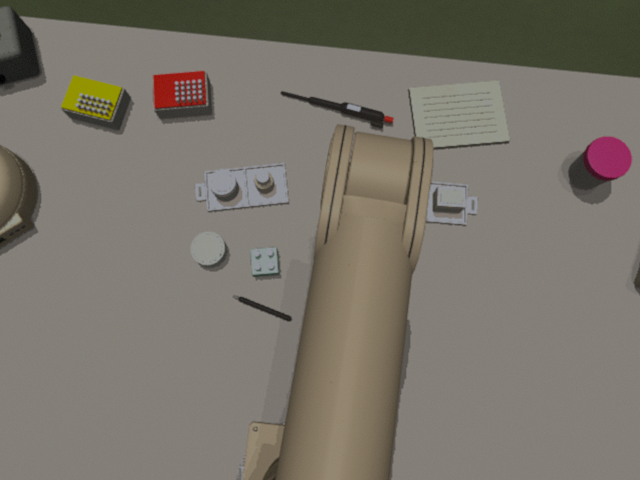

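All five items stand upright, each in the middle of its bay. In the side view the pot is at (262,347), the short bottle at (261,308), the tip box at (287,178), the tall bottle at (283,198) and the tube at (278,225). The rack at (345,308) and dishes at (334,360) haven't moved.

```bash
python3 -c "
from bench import r
print(r.close_job())"
```

```text
the job is handed in; nothing more can be done
None
```

Both kits are made up as asked and handed in at about 44 s of the 128 s limit; the first grasp of the short bottle missed, without moving it, and worked on the second try.

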